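# Clamp a mailer in the packing jig

## Robot

A 6-joint arm with a two-finger parallel gripper is mounted at the origin on a cart in front of the work surface, level with it; the furniture and walls round the work are solid. World frame = base frame: x ahead of the robot, y to its left, z up, the work surface at z = 0. Lengths are in mm, angles in rad, forces in N, time in s.
With the tool pointing down it reaches from about 350 to 875 mm from the base axis. Payload 4.2 kg.
Tool frame: the origin (TCP) lies between the finger pads; the fingertips stand 11 mm ahead of it and the grasp point (between the pads) lies 8 mm behind it; z points along the fingers, y is the direction in which the jaws open and shut (so a half turn about z gives the same grasp; the last joint's range is limited). The gripper opens to 85 mm and grips with 20 to 120 N. Pads are 22 mm wide; open, the fingers measure 114 mm over their backs; the gripper's body (76 mm by 85 mm) begins 54 mm behind the grasp point. The pads swing forward as they close: fully open they stand 13 mm farther back than shut.
Start: joints at [1.447, 0.385, 0.008, 0, -1.194, -0.259], TCP at [233.416, 579.755, 216.812] pointing down, gripper open.
Joint ranges: [-3.14, 3.14], [-1.21, 2.06], [-1.07, 1.41], [-3.16, 2.05], [-2.99, -0.16], [-3.1, 3.1]. Speed limits (rad/s): [2.79, 2.79, 3.14, 3.14, 3.14, 3.14].

## Interface

Orientations are given as a unit quaternion [x, y, z, w].
In Python, from bench import * gives the robot as it stands. The module is installed in compiled form; this text tells all that it offers.
- The arm moves only by the tool drive_tool, never from a script. Its argument "increments" is a list of rows, each a list of 3 entries, a list of its own where there are three numbers: the gripper command: -1 is shut, 1 is fully open, values between are in proportion, then the shift along the tool's x, y, z scaled (see below), then the turn about the tool's z scaled (see below). In form: [[hand, [tx, ty, tz], turn], ...]. A call has 1 to 20 rows; each row shifts and turns the commanded pose from where the row before left it, along the tool's axes as they then stand; what a row does not reach is not made up. The controller multiplies each number of a shift by 0.3 m and each number of a turn by 2 rad. A row lasts 1/8 s, in which the tool goes at most 62.5 mm and 10.7 degrees, less where a joint would pass 70% of its speed; a pose out of reach is approached as far as the arm can. A call with a number of a shift or a turn outside -1 to 1 is refused whole. A call with a gripper value outside its range is refused whole. The fingers move at their own pace and stop on an object; the grip force is fixed at half the most. Time passes only in rows, so rows that do not move let the fingers close. It gives the time, the measured TCP pose, the force and the opening at its end, in the units of the state.
- read_state(): the state, without advancing time (a new reading comes with each control period).
- get_image(name): name is "scene" or "side" or "wrist"; returns the picture (400x640x3 uint8, red, green, blue); there is no depth.
- calibration(name): a dict with "fovy" (degrees; the focal length in pixels is half the picture's height over the tangent of half this angle, whatever the lens; pixels are square), "cx", "cy" (the principal point, pixels), "R" (3x3) and "t" (3): a world point X has camera coordinates R X + t. Camera axes: x right, y down, z forward; pixel columns grow to the right and rows downward; lengths in mm; the calibration is good to about 2 mm. A picture is of the moment at which its call begins: read the wrist's pose just before it. calibration takes no time and is no camera call; for the wrist camera it gives the pose at the moment of the call.
- job_done(): hands the job in, once; it reports no verdict.
The state is a dict: "clock": time; "joints": joint angles; "joint_vel": joint speeds; "joint_efforts": joint torques, N m; "position": TCP position; "ee_rot": TCP orientation; "contact_force": force on the tool from outside, world axes, zero at the start; "wrist_torque": the same for the moment, N m; "gripper_width": finger opening in mm.
Only numpy, scipy, OpenCV 4.12 (cv2) and the standard library are available. Lean on these libraries where they do the work, as an engineer would, in place of code of your own. Each camera call takes 0.05 s, during which the arm holds its last target.

## Task

A flat brown mailer lies in the small packing jig on the table. Push the jig's upright clamp strap over from behind with a finger until it lies flat across the mailer, then push the cam lever on the other side of the jig all the way down over the strap to lock it. Do not lift or shift the mailer, and leave the other things on the table where they are.

Things in the scene. Friction and masses are not known exactly. Their poses are not given: they have to be found in the camera images.
- jig: plywood board 240 x 240 x 12 mm, fixed on the table; origin at the centre of its underside, z up. At its -y edge is the strap's steel hinge bracket (40 mm high), at its +y edge the cam lever's steel pillar (52 mm high). Two guide strips 8 mm high run along x at y = -0.068 and 0.068, the mailer between them. Strap and lever move in the jig's y-z plane at x = 0.
- strap (a joint): aluminium clamp strap, 24 mm wide, 6 mm thick, 164 mm long from the hinge, 4 mm rubber pad below. 0 = flat along the jig's +y, pad on the mailer, top face 33 mm above the table; pi/2 = upright; starts at 1.7 to 2.0, leaning back past the jig's -y edge. Push its back (-y side; top face when flat). Stiff hinge (0.13 N m): stays where left, 1 to 3 N near the free end moves it.
- strap_hinge (a point): point on the strap's hinge axis, at x = 0, y = -0.085, z = 0.030 in the jig's frame; the axis runs along the jig's x. It is at mid-thickness of the strap.
- strap_tip (a point): middle of the strap's free end, 164 mm from the hinge, at mid-thickness
- lever (a joint): dark steel cam lever, last 33 mm a rubber grip 16 mm thick. 0 = fully down, along the jig's -y on top of the strap, grip bent up a little (its top 69 mm above the table); pi/2 = upright; starts at 1.6 to 1.9, leaning out past the +y edge. Push its outer (+y) side over, then down. Stiff (0.15 N m): stays where left, 2 to 4 N on the grip moves it. Put down first, it blocks the strap.
- lever_hinge (a point): point on the lever's pivot axis, at x = 0, y = 0.098, z = 0.044 in the jig's frame; the axis runs along the jig's x
- lever_tip (a point): centre of the rounded end of the lever's rubber grip (radius 8 mm): 83 mm along the lever from the pivot and 17 mm above the lever's line, so 85 mm from the pivot. With the lever down it lies at y = 0.015, z = 0.061 in the jig's frame.
- mailer: flat brown card mailer 120 x 340 x 11 mm, loose in the jig between the guide strips, its long side (its own y) along the jig's x and standing out past the board at both ends; origin at the centre of its underside, 12 mm above the table
- tape_dispenser: bystander: dark weighted tape dispenser, 52 x 177 x 98 mm, to the right of the jig; origin at the centre of its underside
- piece_0: bystander: blue wooden game piece, 22 x 22 x 13 mm, to the right of the jig
- pencil: bystander: green pencil, 112 mm long, 7 mm thick, lying near the front edge on the right
- pen: bystander: white pen, 145 mm long, lying near the front edge on the left

How it is judged:
By the outcome, as a careful person would: the job done as asked, in the order asked, and still so for the second after the job is handed in, with the robot touching nothing.
It also fails if it takes over 56 s, if anything falls off the work surface, if the arm or the gripper's body presses on something with over 40 N, if the wrist force passes 120 N, or if a joint passes its speed limit or range.

## Working session

There is one attempt and no reset: what is moved stays moved. The work goes in short steps, Python scripts to look and compute and a tool call to move; the robot and the scene stay as the last step left them, time stands still between calls to the robot, and variables do not carry over. Pictures are saved under pics/ and viewed, and the job is handed in when it is done.

Besides the shell and the picture viewer there is one more tool, called after "Call:" as a command line: name --argument value ..., lists and objects as JSON in quotes. drive_tool: Moves the arm, as the interface text tells. Shifts and turns lie within -1 to 1; 1 stands for 0.3 m of shift or 2 rad of turn. Its arguments: {"type":"object","properties":{"increments":{"type":"array"}},"required":["increments"]}

```bash
mkdir -p pics
python3 - <<'E'
from bench import *
import cv2
s=read_state();print(s)
for n in ["scene","side","wrist"]:
    c=calibration(n);print(n,c)
    cv2.imwrite(f"pics/{n}0.png",get_image(n)[:,:,::-1])
E
```

```text
{'clock': 0.0, 'joints': array([ 1.44658332e+00,  3.85537139e-01,  6.58692621e-03, -4.86198476e-04,
       -1.19401862e+00, -2.58597270e-01]), 'joint_vel': array([-0.00064524, -0.00045666, -0.00137589, -0.00084427,  0.0008477 ,
        0.00081106]), 'joint_efforts': array([ 6.44600959e-05, -3.92290163e+01,  1.88402635e+01,  4.18618172e+00,
       -4.55620393e-03, -1.00152803e-06]), 'position': array([233.21135333, 579.17111566, 215.72003478]), 'ee_rot': array([ 9.81720223e-01, -1.90326492e-01, -1.52507202e-04,  1.09897157e-03]), 'contact_force': array([0.09824524, 0.63047393, 0.59513375]), 'wrist_torque': array([ 0.01644061,  0.02676725, -0.04713091]), 'gripper_width': 85.39698417144717}
scene {'fovy': 47.914403964680474, 'cx': 325.4028501421753, 'cy': 195.2564427878394, 'R': array([[ 0.46778345, -0.88382267, -0.00601016],
       [-0.52967971, -0.27488855, -0.80241865],
       [ 0.70754367,  0.37854163, -0.59673125]]), 't': array([-176.79159288,  316.88113819, 1004.16412438])}
side {'fovy': 53.622557089157915, 'cx': 324.63295311579986, 'cy': 200.29249634117716, 'R': array([[-0.99875064, -0.04624526,  0.01893507],
       [-0.04092769,  0.53958872, -0.84093337],
       [ 0.02867203, -0.84065771, -0.54080729]]), 't': array([ 463.86459578,   55.58769306, 1414.11611453])}
wrist {'fovy': 60.127742650081466, 'cx': 318.7858605156358, 'cy': 200.81999767230056, 'R': array([[-0.37381813, -0.92749945,  0.00218498],
       [-0.88990258,  0.3593271 ,  0.28099364],
       [-0.26140657,  0.1030961 , -0.95970714]]), 't': array([624.16940423, -36.51479449, 378.80422608])}
```

View pics/scene0.png

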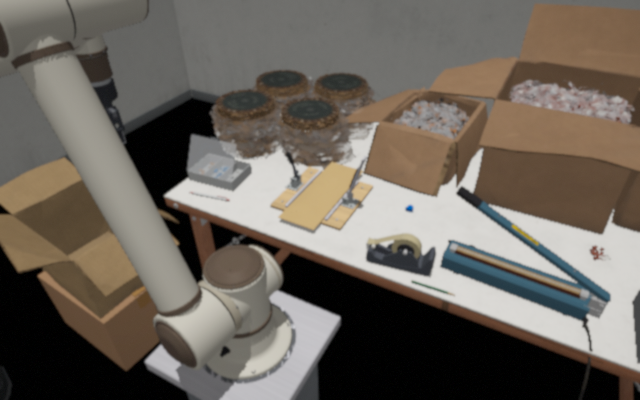

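View pics/side0.png

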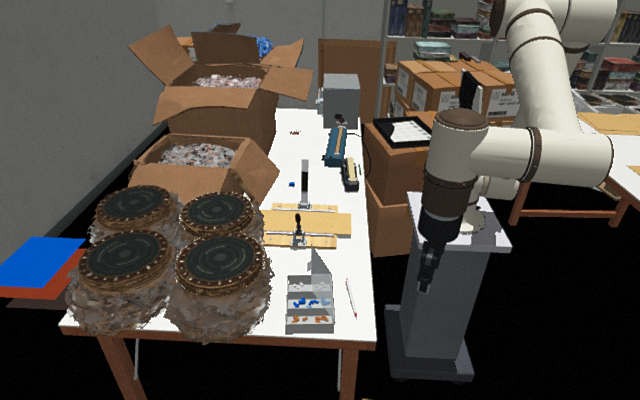

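View pics/wrist0.png

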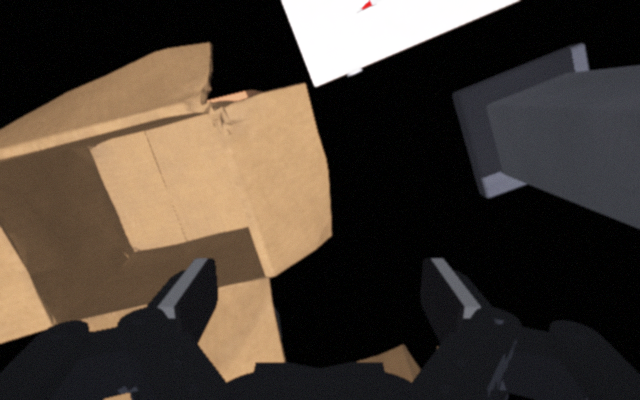

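The scene view shows the jig around (325,195), with the strap upright near (353,185) and the lever near (293,170). The side view shows it around (305,225). I'll enlarge both.

Run:
```python
import cv2
a=cv2.imread("pics/scene0.png")[140:240,260:390];cv2.imwrite("pics/sc_c.png",cv2.resize(a,None,fx=6,fy=6,interpolation=cv2.INTER_CUBIC))
a=cv2.imread("pics/side0.png")[150:260,250:370];cv2.imwrite("pics/si_c.png",cv2.resize(a,None,fx=5,fy=5,interpolation=cv2.INTER_CUBIC))
```

```text
(no output)
```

View pics/sc_c.png

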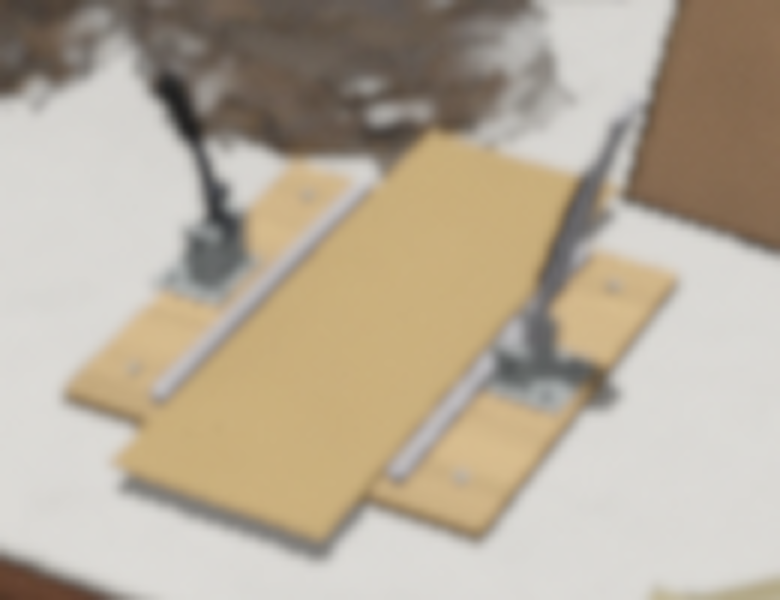

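View pics/si_c.png

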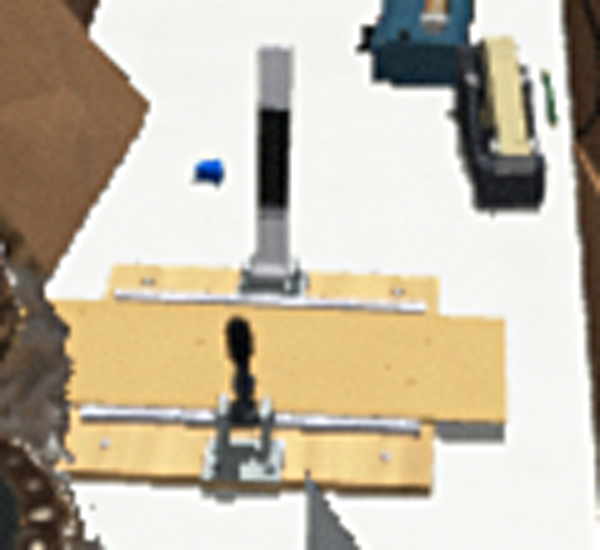

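```bash
cat > fit.py <<'E'
from bench import *
import numpy as np
from scipy.optimize import least_squares
def proj(c,X):
    f=200/np.tan(np.radians(c['fovy']/2)); p=c['R']@X+c['t']; return np.array([c['cx']+f*p[0]/p[2],c['cy']+f*p[1]/p[2]])
C={n:calibration(n) for n in['scene','side']}
def J2W(p,q):
    c,s=np.cos(p[2]),np.sin(p[2]); return np.array([p[0]+c*q[0]-s*q[1],p[1]+s*q[0]+c*q[1],q[2]])
def strap(a,r=164): return [0,-85+r*np.cos(a),30+r*np.sin(a)]
def lever(b): # rad
    u=np.array([-np.cos(b),np.sin(b)]);n=np.array([np.sin(b),np.cos(b)])
    v=83*u+17*n; return [0,98+v[0],44+v[1]]
E
python3 - <<'E'
from fit import *
sc=lambda u,v:np.array([u/6+260-.42,v/6+140-.42]); si=lambda u,v:np.array([u/5+250-.4,v/5+150-.4])
obs=[('scene',sc(480,527),[-120,-120,12]),('scene',sc(678,278),[120,-120,12]),('scene',sc(65,390),[-120,120,12]),
('side',si(112,265),[120,-120,12]),('side',si(438,277),[-120,-120,12]),('side',si(432,484),[-120,120,12]),
('scene',sc(632,103),'s'),('side',si(276,48),'s'),('scene',sc(165,82),'l'),('side',si(237,328),'l')]
def res(p):
    r=[]
    for n,uv,q in obs:
        if q=='s':q=strap(p[3])
        if q=='l':q=lever(p[4])
        r.append(proj(C[n],J2W(p,q))-uv)
    return np.concatenate(r)
o=least_squares(res,[550,50,0,1.8,1.7],x_scale=[10,10,.1,.1,.1],loss='soft_l1')
print(o.x);print(res(o.x).reshape(-1,2).round(1))
p=o.x
for nm,q in [('hinge',[0,-85,30]),('stip',strap(p[3])),('lh',[0,98,44]),('ltip',lever(p[4]))]: print(nm,J2W(p,q).round(1))
E
```

```text
[5.38901442e+02 9.55356707e+01 8.51705306e-04 1.88543726e+00
 1.65336277e+00]
[[ 0.1  0.1]
 [ 0.2 -1.5]
 [-1.1 -0.7]
 [-0.1 -0.8]
 [ 0.3 -0.6]
 [ 0.1  0.1]
 [-0.3  0.3]
 [-0.2 -0.9]
 [ 0.3  0.4]
 [ 0.1  0.3]]
hinge [539.   10.5  30. ]
stip [539.  -40.2 185.9]
lh [538.8 193.5  44. ]
ltip [538.8 217.3 125.3]
```

Call:
drive_tool --increments '[[-1, [0, 0, -0.08], -0.08], [-1, [0, 0, -0.08], -0.08], [-1, [0, 0, 0], -0.03], [-1, [0, 0, 0], 0]]'

```text
clock: 0.65
position: [233.3, 579.6, 264.6]
ee_rot: [1.0, -0.002, -0.0, 0.0]
contact_force: [-0.3, 0.9, -0.2]
gripper_width: 12.3
```

Call:
drive_tool --increments '[[-1, [0.06, 0.14, 0], 0], [-1, [0.06, 0.14, 0], 0], [-1, [0.06, 0.14, 0], 0], [-1, [0.06, 0.14, 0], 0], [-1, [0.06, 0.14, 0], 0], [-1, [0.06, 0.14, 0], 0], [-1, [0.06, 0.14, 0], 0], [-1, [0.06, 0.14, 0], 0], [-1, [0.06, 0.14, 0], 0], [-1, [0.06, 0.14, 0], 0], [-1, [0.06, 0.14, 0], 0], [-1, [0.06, 0.14, 0], 0], [-1, [0.06, 0.14, 0], 0], [-1, [0.06, 0.14, 0], 0], [-1, [0.06, 0.14, 0], 0], [-1, [0.06, 0.14, 0], 0], [-1, [0.06, 0.1, 0], 0], [-1, [0, 0, 0], 0]]'

```text
clock: 2.9
position: [537.7, -124.8, 263.3]
ee_rot: [1.0, -0.004, -0.001, 0.0]
contact_force: [-0.9, 0.3, 0.4]
gripper_width: 0.3
```

Run:
```python
from bench import *
import cv2
for n in ["side","wrist"]:
    a=get_image(n)[:,:,::-1]
    if n=="side":a=cv2.resize(a[50:290,200:440],None,fx=2.5,fy=2.5,interpolation=cv2.INTER_CUBIC)
    cv2.imwrite(f"pics/{n}1.png",a)
```

```text
(no output)
```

View pics/side1.png

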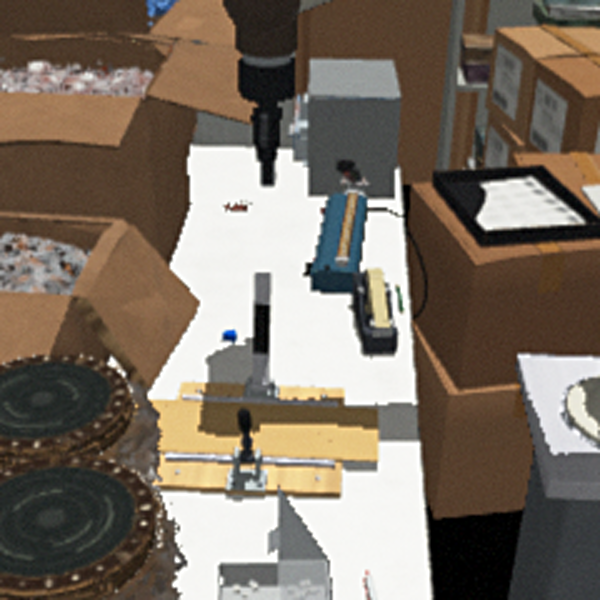

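View pics/wrist1.png

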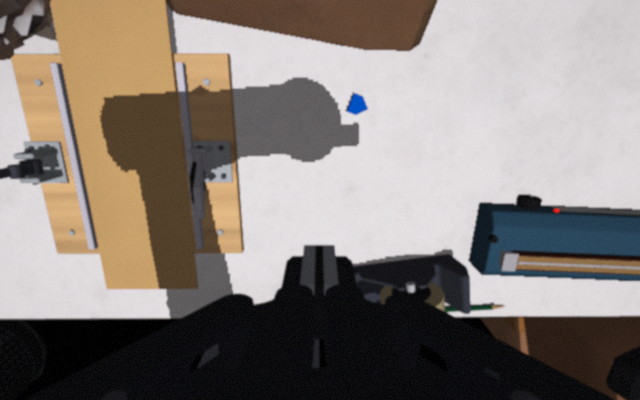

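Run:
```python
from fit import *
W=calibration('wrist'); C['wrist']=W
print('cam',-W['R'].T@W['t'])
p=[538.9,95.5,.00085]
for q,uv in [([120,120,12],(14,55)),([120,-120,12],(228,54)),([-120,-120,12],(242,252)),([-120,120,12],(57,253))]:
    print(proj(W,J2W(p,q)).round(1),uv)
obs=[('side',(280,170)),('wrist',(420,48)),('scene',(436,189))]
o=least_squares(lambda X:np.concatenate([proj(C[n],X)-np.array(uv) for n,uv in obs]),[650,-60,100])
print(o.x,o.fun)
for pr in [(0,1),(0,2),(1,2)]:
  o=least_squares(lambda X:np.concatenate([proj(C[obs[i][0]],X)-np.array(obs[i][1]) for i in pr]),[650,-60,100]);print(pr,o.x,o.fun)
```

```text
cam [ 608.91910391 -123.32849832  420.43928141]
[ 8.8 52.8] (14, 55)
[228.1  51.5] (228, 54)
[242.9 252.8] (242, 252)
[ 57.  253.7] (57, 253)
[ 656.97221672 -223.15280944   51.44114019] [-0.33769403 -3.24297921 -0.0398417  -0.4627142  -1.72982701  2.58631304]
(0, 1) [ 658.69556321 -227.93501738   34.11652209] [-0.41183815 -0.02596935  0.01217465  0.09719887]
(0, 2) [ 663.31376334 -222.72886016   49.04406382] [-1.89476407 -2.72651924 -1.35377403  2.08900179]
(1, 2) [ 655.64048359 -221.50976223   59.83356019] [ 0.59276979 -0.19665318 -2.00914595  0.40871005]
```

Call:
drive_tool --increments '[[-1, [0, 0, 0.1], 0], [-1, [0, 0, 0.1], 0], [-1, [0.004, 0, 0.1], 0], [-1, [0, -0.08, 0], 0], [-1, [0, -0.08, 0], 0], [-1, [0, -0.04, 0], 0], [-1, [0, 0, 0], 0]]'

```text
clock: 3.88
position: [538.6, -62.0, 175.1]
ee_rot: [1.0, -0.0, 0.0, -0.0]
contact_force: [0.1, -0.3, 0.3]
gripper_width: -0.5
```

Run:
```python
from bench import *
import cv2
print(read_state()['position'])
a=get_image("side")[:,:,::-1]
cv2.imwrite(f"pics/side2.png",cv2.resize(a[100:260,240:380],None,fx=3.7,fy=3.7,interpolation=cv2.INTER_CUBIC))
```

```text
[538.64199898 -62.00233403 175.12685795]
```

View pics/side2.png

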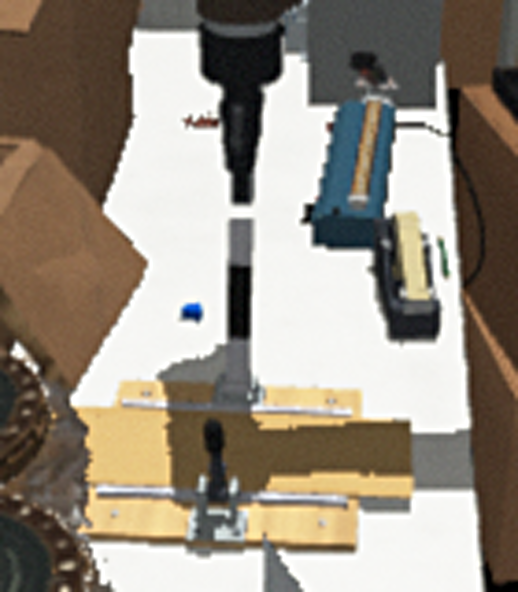

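Run:
```python
from fit import *
import cv2
for X in [(538.6,-62,164),(538.6,-62,175),(538.6,-62,185),(539,-40,186)]:
    uv=proj(C['side'],np.array(X,float));print(X,uv,(uv-[240,100])*3.7)
    print(proj(C['scene'],np.array(X,float)))
a=get_image("scene")[:,:,::-1]
cv2.imwrite(f"pics/scene2.png",cv2.resize(a[120:230,290:420],None,fx=5,fy=5,interpolation=cv2.INTER_CUBIC))
a=get_image("wrist")[:,:,::-1]
cv2.imwrite(f"pics/wrist2.png",a)
```

```text
(538.6, -62, 164) [305.28901968 161.13767699] [241.56937282 226.20940488]
[371.3316158  165.71300923]
(538.6, -62, 175) [305.26548183 158.33053053] [241.48228277 215.82296298]
[371.54772174 162.39898704]
(538.6, -62, 185) [305.24390789 155.75760226] [241.40245921 206.30312834]
[371.74614904 159.3560699 ]
(539, -40, 186) [304.56720385 158.33450753] [238.89865425 215.83767787]
[364.5665925 157.0606015]
```

View pics/scene2.png

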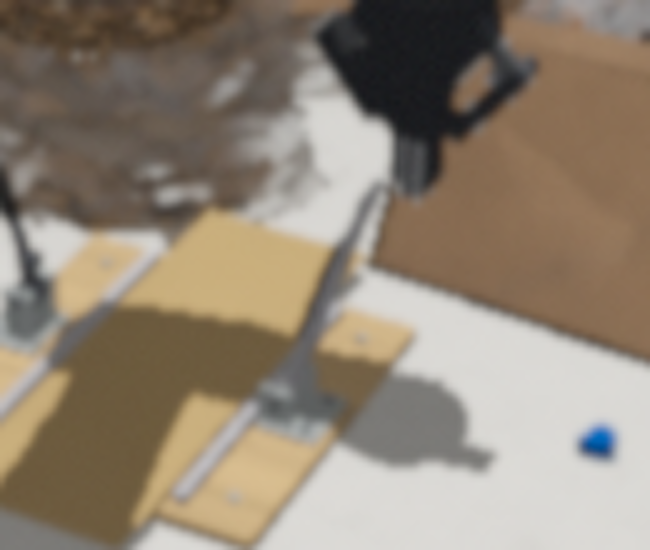

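View pics/wrist2.png

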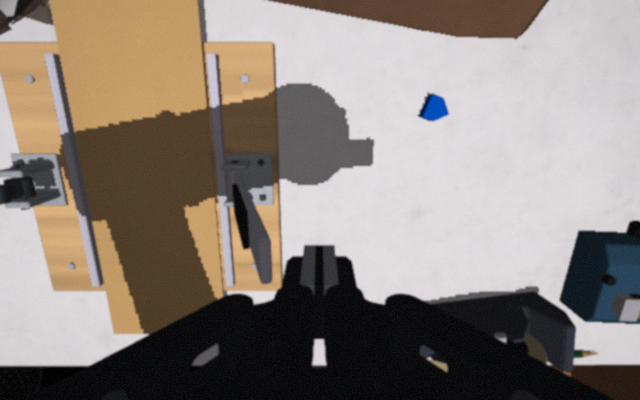

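```bash
python3 - <<'E'
from fit import *
W=calibration('wrist')
for z in (164,175,186): print(z,[proj(W,np.array((538.6+dx,-62,z),float)).round(1) for dx in(-11,0,11)])
s=read_state();print(s['joints'],s['gripper_width'],s['position'])
o=least_squares(lambda X:np.concatenate([proj(C['side'],X)-[305.5,154.6],proj(C['scene'],X)-[372.4,158.2]]),[538,-62,170]);print(o.x,o.fun)
E
python3 - <<'E'
import cv2
a=cv2.imread("pics/side2.png")[140:300,160:320];cv2.imwrite("pics/z.png",cv2.resize(a,None,fx=4,fy=3.5))
E
```

```text
164 [array([316.5, 261.6]), array([316.4, 242.5]), array([316.3, 222.7])]
175 [array([316.4, 271.4]), array([316.3, 251.3]), array([316.1, 230.4])]
186 [array([316.2, 282.6]), array([316.1, 261.3]), array([316. , 239.2])]
[ 1.82004143e-01  2.80169288e-01 -2.58383696e-01  7.21574416e-05
 -1.03208432e+00  1.38571751e+00] 0.07980224792814927 [538.72145021 -63.3566959  174.94485339]
[538.14730609 -63.6958507  189.16548905] [-0.09322456 -0.13038516 -0.07061148  0.10592815]
```

View pics/z.png

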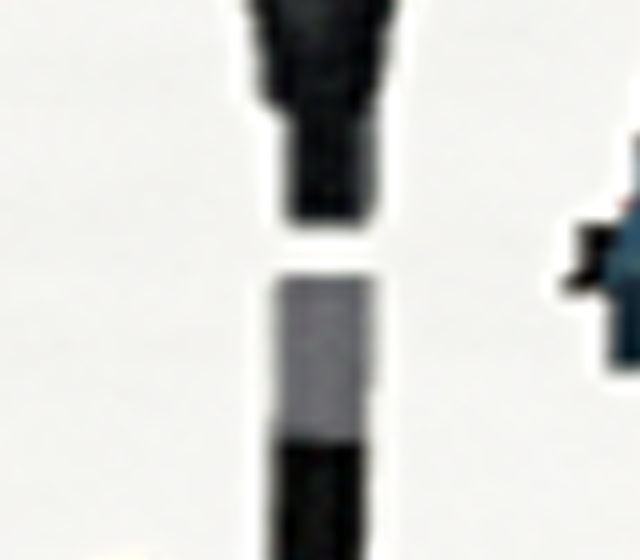

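Call:
drive_tool --increments '[[-1, [0, 0, 0.08], 0], [-1, [0, -0.03, 0], 0], [-1, [0, -0.03, 0], 0], [-1, [0, -0.03, 0], 0], [-1, [0, -0.03, 0], 0], [-1, [0, -0.03, 0], 0], [-1, [0, 0, 0], 0]]'

```text
clock: 4.9
position: [539.0, -17.2, 150.9]
ee_rot: [1.0, -0.001, 0.0, -0.0]
contact_force: [0.5, 0.1, 1.0]
gripper_width: -0.2
```

```bash
cat > look.py <<'E'
from bench import *
import cv2,sys
t=sys.argv[1]
import numpy as np
s=read_state();print(s['position'],s['contact_force'],s['clock'])
a=get_image("side")[:,:,::-1][130:260,240:370]
b=get_image("scene")[:,:,::-1][120:250,260:390]
cv2.imwrite(f"pics/{t}.png",cv2.resize(np.hstack([a,b]),None,fx=3.05,fy=4,interpolation=cv2.INTER_CUBIC))
E
python3 look.py L3
```

```text
[538.98353385 -17.18069196 150.85626668] [0.50078363 0.08915297 0.96951725] 4.9
```

View pics/L3.png

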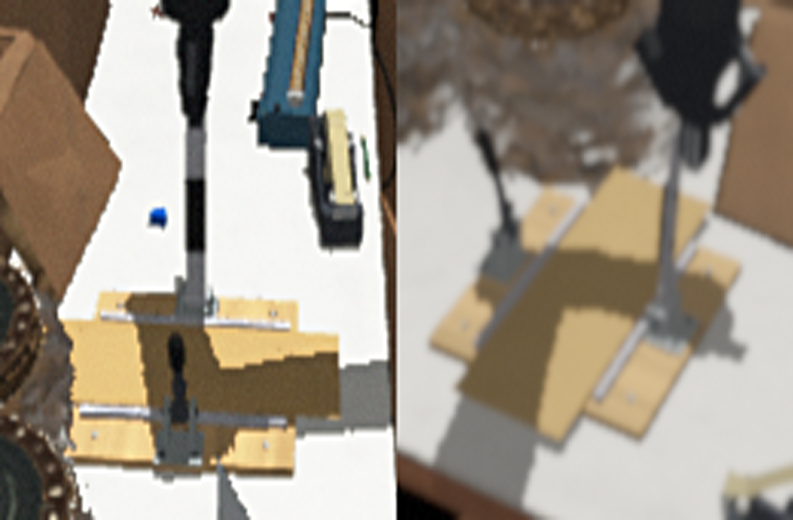

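Call:
drive_tool --increments '[[-1, [0, -0.04, 0.02], 0], [-1, [0, -0.032, 0.001], 0], [-1, [0, -0.033, 0.002], 0], [-1, [0, -0.037, 0.008], 0], [-1, [0, -0.038, 0.011], 0], [-1, [0, -0.035, 0.015], 0], [-1, [0, -0.034, 0.018], 0], [-1, [0, -0.031, 0.022], 0], [-1, [0, -0.03, 0.024], 0], [-1, [0, 0, 0], 0]]'

```text
clock: 6.25
position: [538.6, 75.4, 113.5]
ee_rot: [1.0, -0.001, -0.001, 0.0]
contact_force: [-0.9, -0.7, 0.3]
gripper_width: 0.1
```

```bash
python3 look.py L4
```

```text
[538.6119071   75.36534771 113.47256641] [-0.92252934 -0.70973785  0.27410175] 6.25
```

View pics/L4.png

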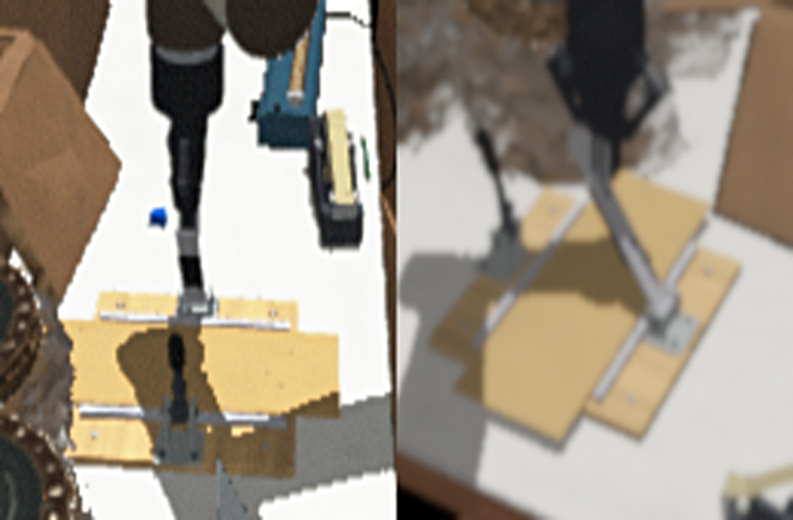

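Run:
```python
from fit import *
p=[538.9,95.5,.00085]
for a in (.8,.9,1.0,1.1,1.2):
    q=J2W(p,strap(a)); u=proj(C['scene'],q)-[130,120]; s=proj(C['side'],q)-[240,130]
    print(a,q.round(),((u)*[3.05,4]).round(),(s*[3.05,4]).round())
```

```text
0.8 [539. 125. 148.] [559. 139.] [183. 252.]
0.9 [539. 112. 158.] [570. 130.] [184. 232.]
1.0 [539.  99. 168.] [582. 123.] [185. 213.]
1.1 [539.  85. 176.] [595. 118.] [186. 195.]
1.2 [539.  70. 183.] [609. 115.] [188. 178.]
```

Call:
drive_tool --increments '[[-1, [0, -0.015, 0.02], 0], [-1, [0, -0.015, 0.02], 0], [-1, [0, -0.026, 0.029], 0], [-1, [0, -0.026, 0.03], 0], [-1, [0, -0.02, 0.033], 0], [-1, [0, -0.02, 0.035], 0], [-1, [0, 0, 0], 0]]'

```text
clock: 7.22
position: [538.4, 111.6, 63.1]
ee_rot: [1.0, -0.001, -0.001, 0.001]
contact_force: [-0.1, 0.4, -0.5]
gripper_width: 0.3
```

```bash
python3 look.py L5
python3 - <<'E'
from fit import *
p=[538.9,95.5,.00085]
for a in (0,.2,.4,.5,.6):
    q=J2W(p,strap(a)); u=proj(C['scene'],q)-[130,120]; s=proj(C['side'],q)-[240,130]
    print(a,q.round(),((u)*[3.05,4]).round(),(s*[3.05,4]).round())
E
```

```text
[538.44612824 111.61961535  63.06257176] [-0.12174947  0.43185166 -0.49233305] 7.225
0 [539. 174.  30.] [520. 250.] [180. 409.]
0.2 [539. 171.  63.] [522. 217.] [180. 374.]
0.4 [539. 162.  94.] [529. 187.] [180. 334.]
0.5 [539. 154. 109.] [534. 173.] [181. 314.]
0.6 [539. 146. 123.] [541. 160.] [182. 293.]
```

View pics/L5.png

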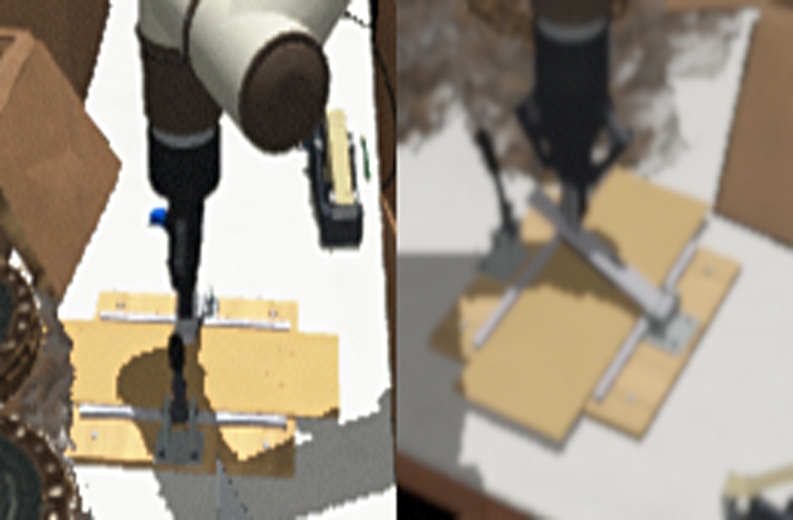

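Call:
drive_tool --increments '[[-1, [0, -0.013, 0.037], 0], [-1, [0, -0.012, 0.037], 0], [-1, [0, -0.007, 0.03], 0], [-1, [0, 0, 0], 0]]'

```text
clock: 7.82
position: [538.5, 120.9, 32.0]
ee_rot: [1.0, -0.001, -0.001, 0.001]
contact_force: [-0.1, 0.7, -0.2]
gripper_width: 0.3
```

```bash
python3 look.py L6
```

```text
[538.51491834 120.89198649  31.97024179] [-0.10950704  0.65274755 -0.19888193] 7.825
```

View pics/L6.png

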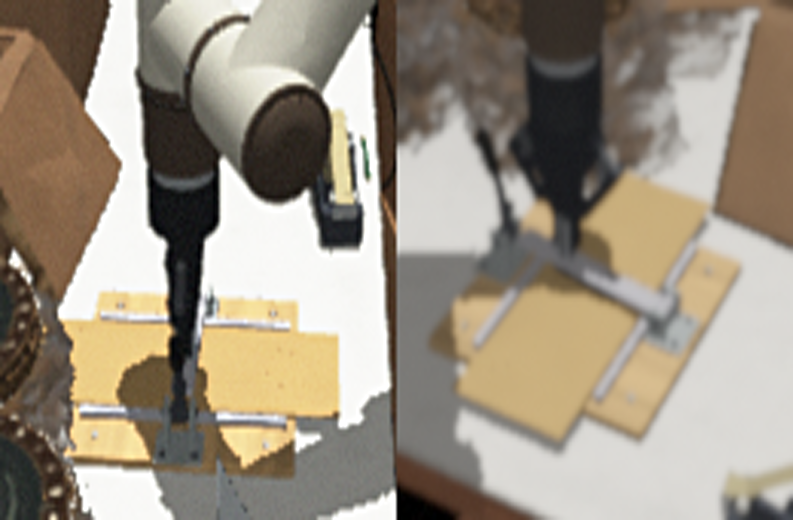

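Call:
drive_tool --increments '[[-1, [0, -0.002, 0.015], 0], [-1, [0, 0, 0.012], 0], [-1, [0, 0, 0.008], 0], [-1, [0, 0, 0], 0]]'

```text
clock: 8.43
position: [539.1, 121.6, 22.5]
ee_rot: [1.0, -0.001, -0.0, 0.0]
contact_force: [-1.1, 0.4, -0.4]
gripper_width: -0.3
```

Call:
drive_tool --increments '[[-1, [0, 0, 0.01], 0], [-1, [0, 0, 0], 0]]'

```text
clock: 8.68
position: [539.2, 121.6, 19.5]
ee_rot: [1.0, -0.001, -0.0, 0.0]
contact_force: [0.2, 0.6, 0.7]
gripper_width: -0.2
```

```bash
python3 look.py L7
```

```text
[539.1815343  121.62496593  19.47462911] [0.18646309 0.59714534 0.68047459] 8.675
```

View pics/L7.png

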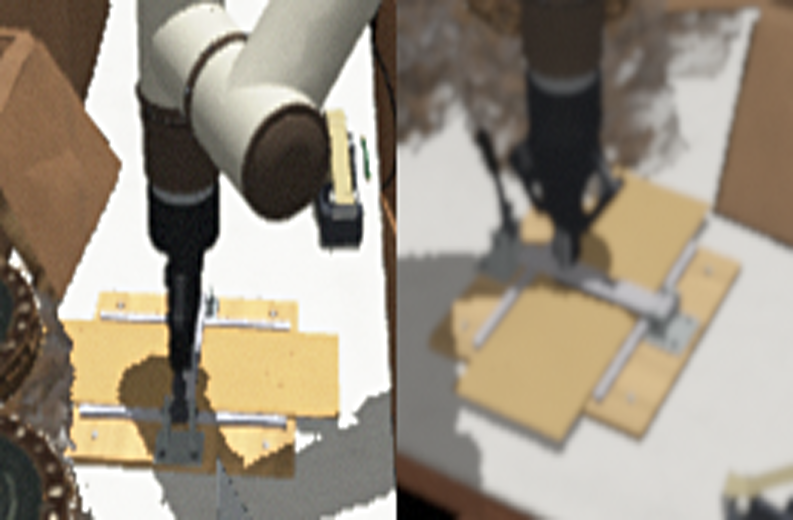

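Call:
drive_tool --increments '[[-1, [0, 0, 0.005], 0], [-1, [0, 0, 0.005], 0], [-1, [0, 0, 0], 0]]'

```text
clock: 9.15
position: [539.5, 121.7, 18.9]
ee_rot: [1.0, -0.001, 0.0, 0.0]
contact_force: [-5.0, -0.2, 13.7]
gripper_width: 0.5
```

Call:
drive_tool --increments '[[-1, [0, 0, -0.03], 0], [-1, [0, 0, -0.1], 0], [-1, [0, 0, -0.15], 0], [-1, [0, 0, -0.15], 0], [-1, [0, 0, -0.15], 0], [-1, [0, 0, -0.1], 0], [-1, [0, 0, 0], 0]]'

```text
clock: 10.02
position: [540.7, 122.2, 223.8]
ee_rot: [1.0, -0.001, 0.003, -0.001]
contact_force: [0.3, -0.0, 0.1]
gripper_width: -0.1
```

```bash
python3 look.py L8
python3 - <<'E'
from bench import *
import cv2
cv2.imwrite("pics/w8.png",get_image("wrist")[:,:,::-1])
E
```

```text
[540.68448482 122.24492468 223.75967087] [ 0.26841373 -0.00042144  0.1149957 ] 10.025
```

View pics/L8.png

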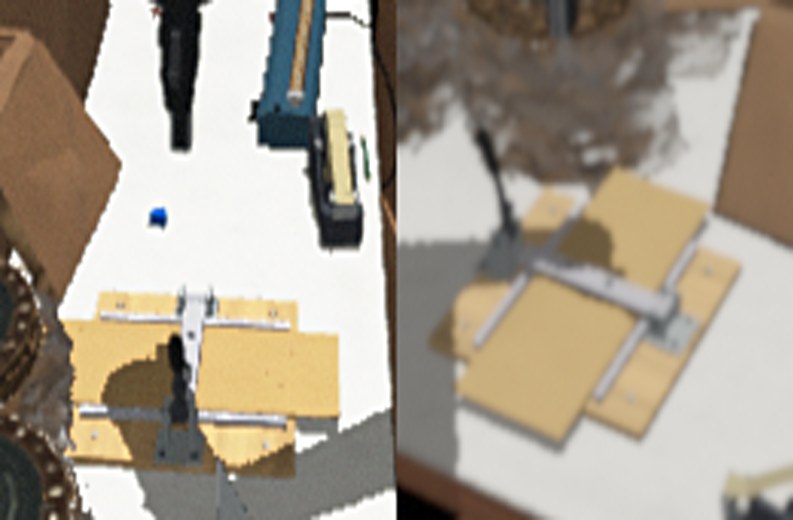

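View pics/w8.png

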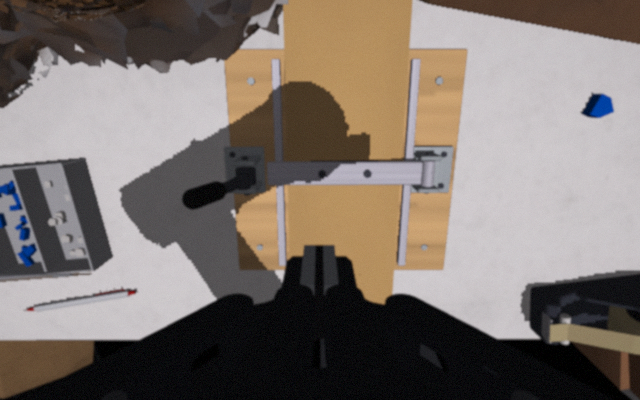

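Run:
```python
from fit import *
W=calibration('wrist')
def tri(obs):
    o=least_squares(lambda X:np.concatenate([proj(C[n],X)-np.array(uv) for n,uv in obs]),[700,300,100]);return o.x.round(),o.fun.round(1)
print(tri([('side',(218,213)),('scene',(310,115))]));print(tri([('side',(222,262)),('scene',(247,104))]))
f=200/np.tan(np.radians(W['fovy']/2)); c=-W['R'].T@W['t'];print(c)
for uv in [(275,20),(200,62),(100,66),(10,100)]:
  d=W['R'].T@np.array([(uv[0]-W['cx'])/f,(uv[1]-W['cy'])/f,1])
  for z in(0,60,120): print(uv,z,(c+d*(z-c[2])/d[2]).round())
```

```text
(array([761., 260., 151.]), array([ 0.3,  0.5,  0.4, -0.6]))
(array([691., 479., 167.]), array([-0.6, -0.8, -0.9,  1.2]))
[610.6026225  121.44396305 376.07263536]
(275, 20) 0 [685. 164.   0.]
(275, 20) 60 [673. 157.  60.]
(275, 20) 120 [661. 150. 120.]
(200, 62) 0 [647. 242.   0.]
(200, 62) 60 [641. 222.  60.]
(200, 62) 120 [635. 203. 120.]
(100, 66) 0 [643. 344.   0.]
(100, 66) 60 [638. 308.  60.]
(100, 66) 120 [633. 273. 120.]
(10, 100) 0 [610. 444.   0.]
(10, 100) 60 [610. 392.  60.]
(10, 100) 120 [611. 341. 120.]
```

Call:
drive_tool --increments '[[-1, [-0.004, -0.145, 0], 0], [-1, [0, -0.145, 0], 0], [-1, [0, -0.145, 0], 0], [-1, [0, 0, 0], 0], [-1, [0, 0, 0.12], 0], [-1, [0, 0, 0.12], 0], [-1, [0, 0, 0.12], 0], [-1, [0, 0, 0.1], 0], [-1, [0, 0, 0], 0]]'

```text
clock: 11.3
position: [536.5, 249.8, 79.4]
ee_rot: [1.0, -0.002, -0.003, 0.003]
contact_force: [0.5, 0.3, -0.5]
gripper_width: -0.1
```

```bash
python3 look.py L9
```

```text
[536.45922531 249.77212783  79.429643  ] [ 0.47247177  0.33118368 -0.47975515] 11.3
```

View pics/L9.png

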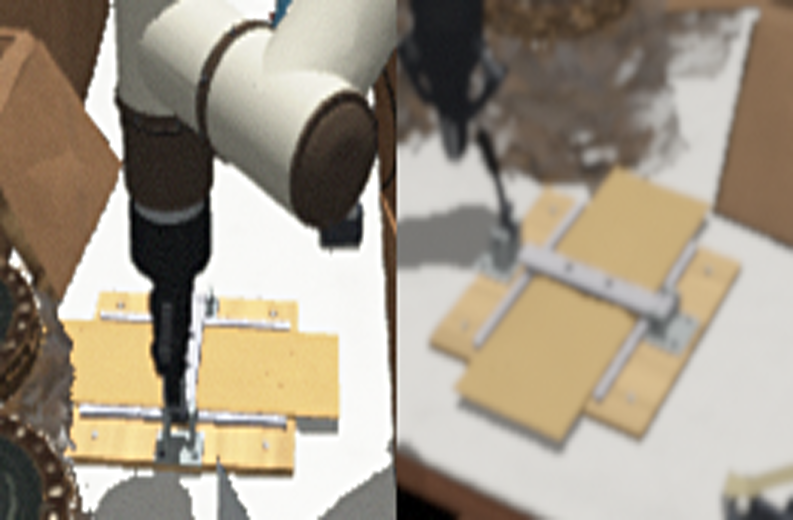

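Call:
drive_tool --increments '[[-1, [0.008, 0.034, -0.018], 0], [-1, [0, 0.034, -0.018], 0], [-1, [0, 0.034, -0.018], 0], [-1, [0, 0.034, -0.018], 0], [-1, [0, 0.02, 0], 0], [-1, [0, 0.02, 0], 0], [-1, [0, 0.024, 0.003], 0], [-1, [0, 0.023, 0.004], 0], [-1, [0, 0.024, 0.008], 0], [-1, [0, 0.023, 0.009], 0], [-1, [0, 0, 0], 0]]'

```text
clock: 12.78
position: [539.9, 170.1, 96.3]
ee_rot: [1.0, -0.002, -0.001, 0.001]
contact_force: [0.6, 0.3, -0.3]
gripper_width: 0.2
```

```bash
python3 look.py L10
python3 - <<'E'
from fit import *
p=[538.9,95.5,.00085]
for a in (0,.2,.4,.6,.8,1,1.2):
    q=J2W(p,lever(a)); u=proj(C['scene'],q)-[130,120]; s=proj(C['side'],q)-[240,130]
    print(a,q.round(),((u)*[3.05,4]).round(),(s*[3.05,4]).round())
E
```

```text
[539.86723373 170.12891505  96.30269784] [ 0.62304625  0.29585017 -0.27295351] 12.775
0 [539. 110.  61.] [574. 239.] [186. 332.]
0.2 [539. 116.  77.] [569. 220.] [185. 319.]
0.4 [539. 124.  92.] [562. 201.] [184. 310.]
0.6 [539. 135. 105.] [552. 183.] [183. 304.]
0.8 [539. 148. 115.] [540. 168.] [181. 302.]
1 [539. 163. 123.] [527. 154.] [180. 304.]
1.2 [539. 179. 128.] [512. 144.] [178. 311.]
```

View pics/L10.png

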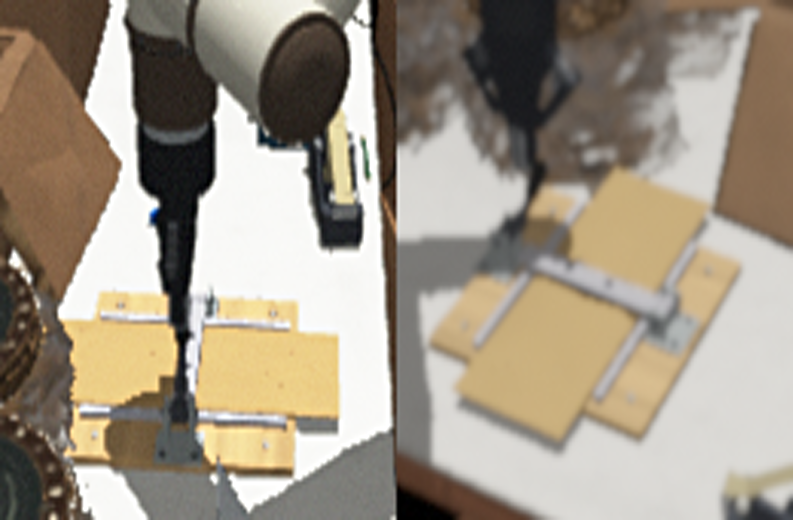

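Call:
drive_tool --increments '[[-1, [0, 0.022, 0.015], 0], [-1, [0, 0.022, 0.015], 0], [-1, [0, 0.018, 0.016], 0], [-1, [0, 0.017, 0.017], 0], [-1, [0, 0.018, 0.02], 0], [-1, [0, 0.018, 0.02], 0], [-1, [0, 0, 0], 0]]'

```text
clock: 13.75
position: [540.0, 136.0, 65.4]
ee_rot: [1.0, -0.002, -0.001, 0.001]
contact_force: [0.4, -0.9, -0.1]
gripper_width: -0.2
```

```bash
python3 look.py L11
```

```text
[540.00590422 135.96289064  65.36221361] [ 0.42922265 -0.90841069 -0.11517096] 13.75
```

View pics/L11.png

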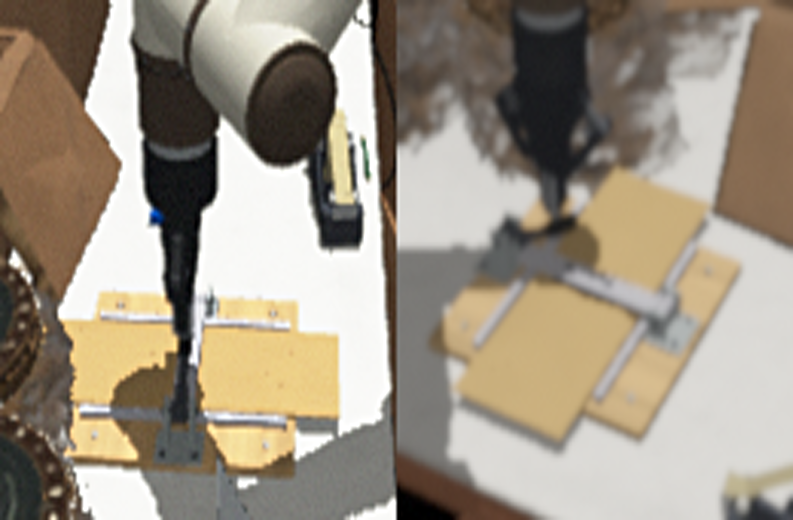

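Call:
drive_tool --increments '[[-1, [0, 0.02, 0.01], 0], [-1, [0, 0.02, 0.012], 0], [-1, [0, 0, 0.008], 0], [-1, [0, 0, 0], 0]]'

```text
clock: 14.35
position: [540.3, 124.2, 57.0]
ee_rot: [1.0, -0.002, -0.0, 0.0]
contact_force: [0.9, 0.1, 0.3]
gripper_width: -0.1
```

Call:
drive_tool --increments '[[-1, [0, 0, 0.008], 0], [-1, [0, 0, 0.006], 0], [-1, [0, 0, 0], 0]]'

```text
clock: 14.72
position: [540.4, 124.6, 52.8]
ee_rot: [1.0, -0.001, -0.0, 0.0]
contact_force: [-0.1, -0.4, 0.2]
gripper_width: 0.1
```

Call:
drive_tool --increments '[[-1, [0, 0, 0.005], 0], [-1, [0, 0, 0.004], 0], [-1, [0, 0, 0], 0]]'

```text
clock: 15.1
position: [540.7, 124.6, 51.3]
ee_rot: [1.0, -0.001, 0.0, 0.0]
contact_force: [-2.0, -1.1, 7.8]
gripper_width: -0.1
```

```bash
python3 look.py L12
```

```text
[540.65672372 124.58900372  51.34193803] [-1.95759348 -1.11121065  7.826917  ] 15.1
```

View pics/L12.png

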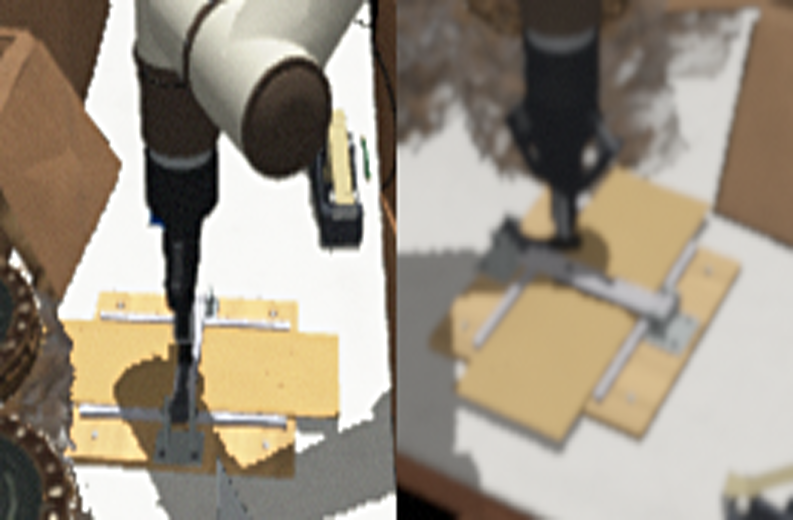

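Call:
drive_tool --increments '[[-1, [0, 0, 0.006], 0], [-1, [0, 0, 0], 0]]'

```text
clock: 15.45
position: [540.8, 124.5, 50.9]
ee_rot: [1.0, -0.001, 0.0, 0.0]
contact_force: [-4.9, -1.5, 15.3]
gripper_width: 0.3
```

At a firm stop (15 N, only 0.4 mm further travel). Lift straight up.

Call:
drive_tool --increments '[[-1, [0, 0, -0.03], 0], [-1, [0, 0, -0.1], 0], [-1, [0, 0, -0.15], 0], [-1, [0, 0, -0.15], 0], [-1, [0, 0, -0.15], 0], [-1, [0, 0, 0], 0], [-1, [0, 0, 0], 0]]'

```text
clock: 16.32
position: [539.8, 124.7, 221.6]
ee_rot: [1.0, -0.002, -0.001, -0.0]
contact_force: [-0.1, 2.0, 0.4]
gripper_width: 0.1
```

```bash
python3 look.py L13
python3 - <<'E'
from fit import *
import cv2
W=calibration('wrist')
cv2.imwrite("pics/w13.png",get_image("wrist")[:,:,::-1])
p=[538.9,95.5,.00085]
for n,q in [('lt0',lever(0)),('lt.1',lever(.1)),('st',strap(0)),('st.05',strap(.05)),('m1',[170,60,23]),('m2',[170,-60,23]),('m3',[-170,60,23]),('m4',[-170,-60,23])]:
    X=J2W(p,q);print(n,proj(W,X).round(),((proj(C['scene'],X)-[130,120])*[3.05,4]).round())
E
```

```text
[539.82202943 124.66190768 221.62002886] [-0.14487659  2.00228116  0.39141811] 16.325
lt0 [334. 180.] [574. 239.]
lt.1 [332. 182.] [572. 230.]
st [270. 173.] [520. 250.]
st.05 [269. 175.] [520. 242.]
m1 [283. -14.] [611. 162.]
m2 [416. -14.] [708. 197.]
m3 [293. 313.] [448. 384.]
m4 [394. 312.] [557. 434.]
```

View pics/L13.png

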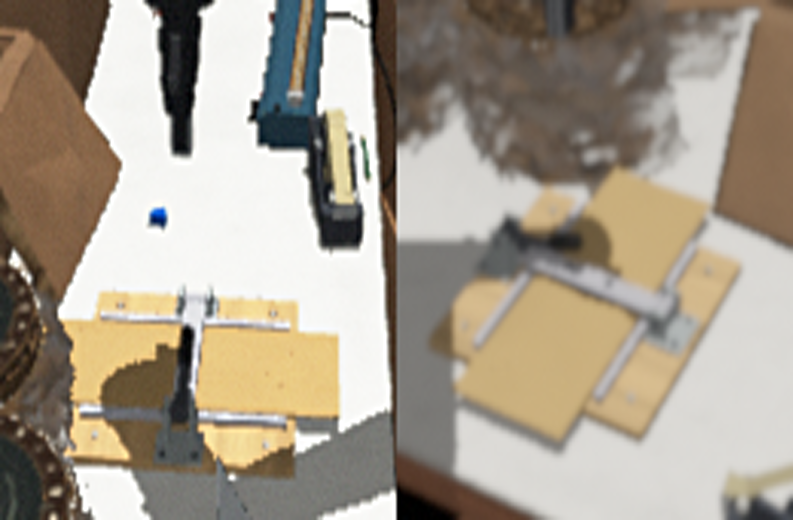

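View pics/w13.png

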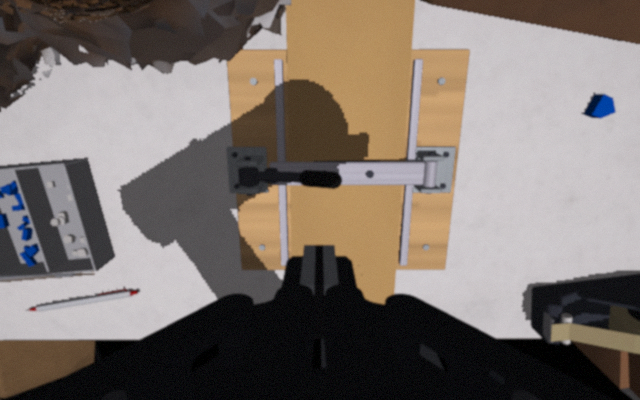

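Strap is flat and the lever is down over it. The grip end shows at about (334,180) in the wrist view, matching the prediction for angle 0. The mailer and the other objects look unmoved.

```bash
python3 -c "
from bench import *
print(job_done())"
```

```text
the job is handed in; nothing more can be done
None
```

The strap lies flat across the mailer and the cam lever is down over it. I handed the job in at about 16.4 s of the 56 s allowed, with the arm lifted clear.

- **How it was done:** With the gripper shut, I pushed the strap over from behind until it met a firm stop at 14 N. I then lifted over and pushed the lever from its outer side down onto the strap, to a firm stop at 15 N.
- **Last checks:** The lever's grip end matched the predicted position for angle 0 in the wrist view to within a few pixels, and the scene view agreed. The strap looked flat in all views. The mailer and the bystander objects in view appeared where they were before.
- **What disagreed:** In the pictures the shut fingertips sat about 13–15 mm behind the TCP, not 11 mm ahead of it as stated. I used the seen value and felt for contact at both stops; the contact heights fitted it.

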